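# Clamp a two-part plaster mould with its draw latch

### The arm

A 6-joint arm with a two-finger parallel gripper is mounted at the origin on the work surface. World frame = base frame: x ahead of the robot, y to its left, z up, the work surface at z = 0. Lengths are in m, angles in rad, forces in N, time in s.
With the tool pointing down it reaches from about 0.3 to 0.775 m from the base axis. Payload 14.6 kg.
Tool frame: the origin (TCP) lies at the very end of the fingers, on their centre line; the grasp point (between the pads) lies 19 mm behind it; z points along the fingers, y is the line along which they close (so a half turn about z gives the same grasp; the last joint's range is limited). The gripper opens to 85 mm and grips with 20 to 120 N. Pads are 22 mm wide; open, the fingers measure 114 mm over their backs; the gripper's body (76 mm by 85 mm) begins 54 mm behind the grasp point. The pads swing forward as they close: fully open they stand 13 mm farther back than shut.
Start: joints at [1.181, 0.3, 1.521, -0, 1.321, -0.067], TCP at [0.174, 0.522, 0.231] pointing down, gripper open.
Joint ranges: [-3.03, 3.03], [-0.79, 2.21], [0.23, 2.52], [-1.04, 4.18], [0, 3.07], [-2.55, 2.55]. Speed limits (rad/s): [2.22, 2.22, 2.57, 3.14, 3.14, 3.14].

### API

Orientations are given as a unit quaternion [x, y, z, w].
In Python, from station import manip, read_camera, get_calibration, job_done, spotter gives the robot as it stands.
- The arm moves only by the shell command python3 -m inch 'ROWS' [FORCE]. ROWS is JSON, a list of rows, each a list of 3 entries, a list of its own where there are three numbers: the shift along the tool's x, y, z in mm, then the turn, a rotation vector about the tool's x, y, z in rad, then the opening, from 0 (shut) to 1 (fully open). In form: [[[dx, dy, dz], [ax, ay, az], gripper], ...]. A call has 1 to 12 rows; each row shifts and turns the commanded pose from where the row before left it, along the tool's axes as they then stand; what a row does not reach is not made up. A row lasts 1/12 s, in which the tool goes at most 41.7 mm and 7.16 degrees, less where a joint would pass 70% of its speed; a pose out of reach is approached as far as the arm can. A call is refused whole if a number of a shift passes 41.7 or a number of a turn 0.125, either way. A call with a gripper value outside its range is refused whole. The fingers move at their own pace and stop on an object; FORCE is the grip in N (left out, the last holds). Time passes only in rows, so rows that do not move let the fingers close. It gives the time, the measured TCP pose, the force, the opening and the grip force at its end, in the units of the state.
- manip.get_state(): the state, without advancing time (a new reading comes with each control period).
- read_camera(name): name is "side" or "top"; returns (picture, depth): 400x640x3 uint8, red, green, blue; 400x640 float32, m along the optical axis (not along the pixel's ray), 0 where there is no reading.
- get_calibration(name): a dict with "K" (3x3 intrinsics, pixels), "k1" (the pictures are not rectified: a ray, as slopes to the right and down, at radius r is drawn at 1 + k1 r^2 times it, then the intrinsics apply), "world_from_camera" (4x4, takes a point from camera to world coordinates). Camera axes: x right, y up, looking along -z (the intrinsics and any distortion apply to the point x, -y, -z); pixel columns grow to the right and rows downward; lengths in m; the calibration is good to about 2 mm. A picture is of the moment at which its call begins. get_calibration takes no time and is no camera call.
- job_done(): hands the job in; it is judged then, once.
Trained networks look in the newest picture that a camera, given by its name, has taken for a name from the list of things; names that differ only in an ending like _2 or _b are one class to them, and where a whole thing is asked for, a point or a joint stands for the part that bears it (a point fixed in the world has none). Each returns a list of dicts, best first, with "p" (0 to 1); they miss things now and then, are a little off and sometimes report something else, mostly with a low value. They report only what shows in the picture. A call takes as long as a camera call. They do not tell look-alikes from the thing itself.
- spotter.spot_in(query, camera): "extent" ([left, top, right, bottom] as shares, 0 to 1, of the picture: columns of its width, rows of its height, round what is visible of it).
- spotter.mark_of(query, camera): "point" ([column, row] as shares, 0 to 1, of the picture: columns of its width, rows of its height: a listed point, or the origin of a listed thing).
The state is a dict: "time": time; "joint_pos": joint angles; "qvel": joint speeds; "joint_torque": joint torques, N m; "tcp_pos": TCP position; "eef_rot": TCP orientation; "ft_force": force on the tool from outside, world axes, zero at the start; "ft_torque": the same for the moment, N m; "opening": finger opening in m; "gripper_force": force on a finger pad.
Only numpy, scipy, OpenCV 4.12 (cv2) and the standard library are available. Lean on these libraries where they do the work, as an engineer would, in place of code of your own. Each camera call takes 0.05 s, during which the arm holds its last target. There are 200 camera calls.

### The job

Get the rectangular two-part plaster mould ready for casting: flip the wire loop of its draw latch over so that it drops behind the keeper on the loose half, then swing the lever back and press it down until it snaps over centre and lies flat, leaving the two halves drawn tight together. The round mould beside it is already clamped.

Things in the scene. Friction and masses are not known exactly. Their poses are not given: they have to be found in the camera images.
- mould: Fixed half of the rectangular plaster mould on its board. Origin on the table under the seam's middle; z up, x along the seam, +y along the latch from lever to keeper. Fixed half: y -90..0, x +-65 mm; the loose half (130 x 100 x 40, 0.65 kg) stands beyond the seam, 2-5 mm off. Both tops at z 52 mm. Latch lies along x = 0; lever pivot (axis along x) at y -28, z 69 mm
- lever_tip (a point): Free end of the latch's steel lever (16 wide, 3 thick, 60 mm from its pivot). It starts standing, leaning 25-40 deg past upright towards the keeper (+y), and stays as put. Closed: swung back to -y and down, level (tip at mould y -88, z 69 mm). With the loop hooked it takes about 3 N at the tip until some 27 deg above level, then snaps down. Loop pivots on it, 24 mm from the lever pivot
- loop_bar (a point): Middle of the cross bar (5 thick, 36 mm long along x) of the latch's wire loop; two side wires 31 mm apart straddle the lever, 72.5 mm to the loop's pivot. Starts standing, leaning back 5-35 deg towards -y on a stop, the bar well above the lever tip. Swings in the mould's y-z plane: pushed towards +y past upright it falls by itself and the bar lands on the loose half 10-25 mm beyond the keeper
- keeper (a point): Seat of the loop's bar at the keeper hook on the loose half: where the bar's middle rests when hooked. The keeper is a steel strip 20 mm wide, 10 mm high, leaning 35 deg to +y; the seat is the nook on its +y side, 4.5 mm over the plaster and 25 mm from the loose half's seam face. Axes of the loose half: +y away from the seam, z up
Not all that is in view belongs to the job. What is shaped like the part that bears keeper but blue or orange is not meant.

How it is judged:
By the outcome, as a careful person would: the job done as asked, in the order asked, and still so for the second after the job is handed in, with the robot touching nothing.
It also fails if it takes over 38 s, if anything falls off the work surface, if the arm or the gripper's body presses on something with over 40 N, if the wrist force passes 120 N, or if a joint passes its speed limit or range.

## Working session

There is one attempt and no reset: what is moved stays moved. The work goes in short steps, Python scripts to look and compute and a shell command to move; the robot and the scene stay as the last step left them, time stands still between calls to the robot, and variables do not carry over. Pictures are saved under pics/ and viewed, at most 10 in all, crops included, and the job is handed in when it is done.

```bash
mkdir -p pics; ls
cat > h.py <<'E'
import numpy as np, cv2
from station import manip, read_camera, get_calibration, job_done, spotter
def ray(cam,u,v):
    c=get_calibration(cam);K=np.array(c["K"]);k=c["k1"]
    d=np.array([(u-K[0,2])/K[0,0],(v-K[1,2])/K[1,1]]);s=d.copy()
    for _ in range(20): s=d/(1+k*(s@s))
    return np.array([s[0],-s[1],-1.0]),np.array(c["world_from_camera"])
def at_depth(cam,u,v,dep):
    r,T=ray(cam,u,v); return (T@np.append(r*dep,1))[:3]
def at_z(cam,u,v,z):
    r,T=ray(cam,u,v); d=T[:3,:3]@r;o=T[:3,3]; return o+d*(z-o[2])/d[2]
def proj(cam,p):
    c=get_calibration(cam);K=np.array(c["K"]);T=np.linalg.inv(np.array(c["world_from_camera"]))
    q=T@np.append(p,1);s=np.array([q[0],-q[1]])/-q[2];s=s*(1+c["k1"]*(s@s));return s[0]*K[0,0]+K[0,2],s[1]*K[1,1]+K[1,2]
def tri(a,b):
    (r1,T1),(r2,T2)=ray("top",*a),ray("side",*b)
    d1=T1[:3,:3]@r1;d2=T2[:3,:3]@r2;o1=T1[:3,3];o2=T2[:3,3]
    s=np.linalg.lstsq(np.c_[d1,-d2],o2-o1,rcond=None)[0];p=o1+s[0]*d1;q=o2+s[1]*d2
    return (p+q)/2,np.linalg.norm(p-q)
E
python3 - <<'E'
from h import *
np.set_printoptions(precision=3,suppress=True)
for c in("top","side"):
    im,d=read_camera(c);cv2.imwrite(f"pics/{c}0.png",im[...,::-1]);np.save(f"{c}0.npy",d)
    print(c,np.array(get_calibration(c)["world_from_camera"])[:3,3])
    for q in("mould","lever_tip","loop_bar","keeper"):
        for m in spotter.mark_of(q,c)[:4]:
            u,v=m["point"][0]*640,m["point"][1]*400;dep=d[int(v),int(u)]
            print(q,round(m["p"],2),round(u,1),round(v,1),at_depth(c,u,v,dep))
E
```

```text
pics
top [ 0.269 -0.156  1.003]
mould 0.98 338.9 183.7 [ 0.494 -0.185  0.051]
lever_tip 0.66 339.0 165.1 [ 0.534 -0.186  0.055]
loop_bar 0.62 368.5 170.8 [ 0.493 -0.239  0.16 ]
keeper 0.98 426.1 262.4 [ 0.321 -0.367  0.041]
keeper 0.97 330.7 168.8 [ 0.525 -0.167  0.059]
keeper 0.92 503.4 223.3 [ 0.4   -0.542  0.046]
side [ 0.334 -1.014  0.857]
mould 0.85 336.5 217.3 [ 0.504 -0.232  0.055]
lever_tip 0.47 335.2 189.6 [ 0.508 -0.187  0.116]
lever_tip 0.28 337.7 188.6 [ 0.515 -0.189  0.121]
loop_bar 0.41 339.4 190.6 [ 0.508 -0.242  0.16 ]
keeper 0.68 317.1 326.3 [ 0.399 -0.549  0.05 ]
keeper 0.61 337.2 196.7 [ 0.512 -0.2    0.102]
keeper 0.58 278.4 260.8 [ 0.333 -0.346  0.042]
```

Run:
```python
import cv2
a=cv2.imread("pics/top0.png")[80:300,260:560];b=cv2.imread("pics/side0.png")[130:350,220:520]
cv2.imwrite("pics/c1.png",cv2.resize(a,(800,587),interpolation=2));cv2.imwrite("pics/c2.png",cv2.resize(b,(800,587),interpolation=2))
```

```text
(no output)
```

View pics/c1.png

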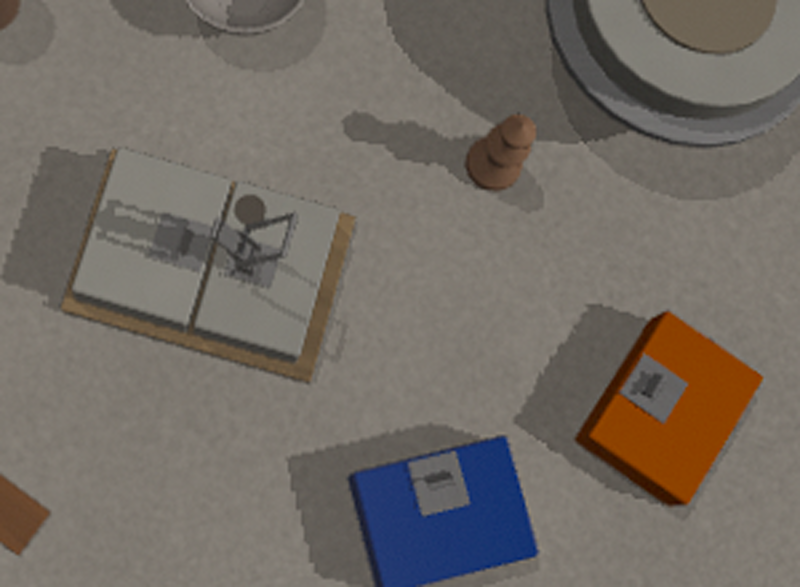

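View pics/c2.png

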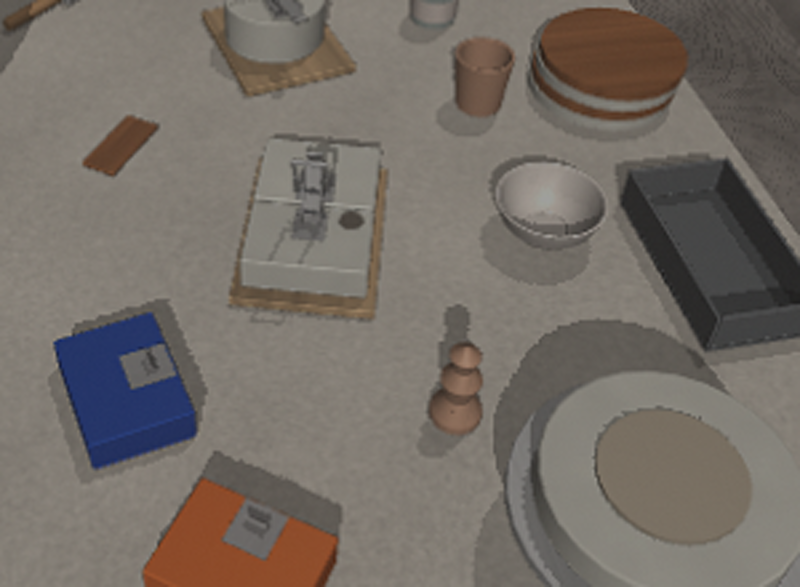

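The mould stands left of centre in the top crop. Its fixed half, with the standing latch, is on the right, with corners near (233,182), (340,210), (298,358) and (193,328). The loose grey-white half is to the left, and the blue and orange blocks are the look-alikes. The latch runs right to left in this view, so mould +y is roughly world +y.

Run:
```python
from h import *
np.set_printoptions(precision=4,suppress=True)
im=cv2.imread("pics/top0.png");d=np.load("top0.npy")
# plaster tops by height: z 0.047..0.057
v,u=np.mgrid[120:210,270:400];P=np.array([at_depth("top",a,b,d[b,a]) for b,a in zip(v.ravel(),u.ravel())])
m=(abs(P[:,2]-.052)<.006);print("z",np.median(P[m,2]))
Q=P[m][:,:2].astype(np.float32);hsv=None
M=m.reshape(v.shape).astype(np.uint8);n,l,st,_=cv2.connectedComponentsWithStats(M);k=1+np.argmax(st[1:,4])
Q=P[(l==k).ravel()][:,:2].astype(np.float32)
r=cv2.minAreaRect(Q*1000);print(r, cv2.boxPoints(r))
for uv in[(233,182),(340,210),(298,358),(193,328),(118,148),(72,292)]:
    print(uv,at_z("top",260+uv[0]/2.667,80+uv[1]/2.667,.052))
# high points (latch)
h=(P[:,2]>.065)
for p,a,b in zip(P[h],u.ravel()[h],v.ravel()[h]): print(a,b,p) if p[2]>.1 else 0
cv2.imwrite("pics/c3.png",cv2.resize(im[120:210,270:400],(780,540),interpolation=2))
s=cv2.imread("pics/side0.png")[170:260,295:385];cv2.imwrite("pics/c4.png",cv2.resize(s,(600,600),interpolation=2))
```

```text
Traceback (most recent call last):
  File "h.py", line 9, in at_depth
    r,T=ray(cam,u,v); return (T@np.append(r*dep,1))[:3]
        ~~~^^^^^^^^^
  File "h.py", line 4, in ray
    c=get_calibration(cam);K=np.array(c["K"]);k=c["k1"]
ValueError: time passes only in moves, steps and waits
```

Too many calibration calls, so I'll cache the calibration.

```bash
sed -i 's/^def ray/_gc=get_calibration\n_C={c:_gc(c) for c in ("top","side")}\nget_calibration=_C.__getitem__\ndef ray/' h.py
python3 - <<'E'
from h import *
np.set_printoptions(precision=4,suppress=True)
im=cv2.imread("pics/top0.png");d=np.load("top0.npy")
v,u=np.mgrid[120:210,270:400];P=np.array([at_depth("top",a,b,d[b,a]) for b,a in zip(v.ravel(),u.ravel())])
m=(abs(P[:,2]-.052)<.006);print("z",np.median(P[m,2]))
M=m.reshape(v.shape).astype(np.uint8);n,l,st,_=cv2.connectedComponentsWithStats(M);k=1+np.argmax(st[1:,4])
Q=P[(l==k).ravel()][:,:2].astype(np.float32)
r=cv2.minAreaRect(Q*1000);print(r, cv2.boxPoints(r))
for uv in[(233,182),(340,210),(298,358),(193,328),(118,148),(72,292)]:
    print(uv,at_z("top",260+uv[0]/2.667,80+uv[1]/2.667,.052))
h=(P[:,2]>.1)
for p,a,b in zip(P[h],u.ravel()[h],v.ravel()[h]): print(a,b,p)
cv2.imwrite("pics/c3.png",cv2.resize(im[120:210,270:400],(780,540),interpolation=2))
s=cv2.imread("pics/side0.png")[170:260,295:385];cv2.imwrite("pics/c4.png",cv2.resize(s,(600,600),interpolation=2))
E
```

```text
z 0.051519544326608324
((531.23779296875, -136.11785888671875), (100.33281707763672, 130.76026916503906), 71.92051696777344) [[ 453.5172 -163.5176]
 [ 577.8215 -204.0972]
 [ 608.9584 -108.7181]
 [ 484.6541  -68.1385]]
(233, 182) [ 0.5736 -0.2051  0.052 ]
(340, 210) [ 0.548  -0.2927  0.052 ]
(298, 358) [ 0.425  -0.2533  0.052 ]
(193, 328) [ 0.4511 -0.1695  0.052 ]
(118, 148) [ 0.6052 -0.11    0.052 ]
(72, 292) [ 0.4826 -0.0717  0.052 ]
276 123 [ 0.2689 -0.1564  1.0031]
317 124 [ 0.2689 -0.1564  1.0031]
345 126 [ 0.2689 -0.1564  1.0031]
273 127 [ 0.2689 -0.1564  1.0031]
317 127 [ 0.2689 -0.1564  1.0031]
372 129 [ 0.2689 -0.1564  1.0031]
391 130 [ 0.2689 -0.1564  1.0031]
288 134 [ 0.2689 -0.1564  1.0031]
297 134 [ 0.2689 -0.1564  1.0031]
304 140 [ 0.2689 -0.1564  1.0031]
272 142 [ 0.2689 -0.1564  1.0031]
369 142 [ 0.2689 -0.1564  1.0031]
391 142 [ 0.2689 -0.1564  1.0031]
339 143 [ 0.2689 -0.1564  1.0031]
329 144 [ 0.2689 -0.1564  1.0031]
281 146 [ 0.2689 -0.1564  1.0031]
319 147 [ 0.2689 -0.1564  1.0031]
276 148 [ 0.2689 -0.1564  1.0031]
361 150 [ 0.2689 -0.1564  1.0031]
366 150 [ 0.268
[... 6628 characters left out ...]
689 -0.1564  1.0031]
356 178 [ 0.4887 -0.2174  0.1194]
357 178 [ 0.4868 -0.2188  0.1272]
350 179 [ 0.4913 -0.2062  0.1015]
351 179 [ 0.4897 -0.2079  0.1076]
352 179 [ 0.4898 -0.2099  0.1072]
353 179 [ 0.4884 -0.2116  0.1128]
354 179 [ 0.4872 -0.2134  0.1173]
387 180 [ 0.2689 -0.1564  1.0031]
317 185 [ 0.2689 -0.1564  1.0031]
272 195 [ 0.2689 -0.1564  1.0031]
339 197 [ 0.2689 -0.1564  1.0031]
285 202 [ 0.2689 -0.1564  1.0031]
354 202 [ 0.2689 -0.1564  1.0031]
342 203 [ 0.2689 -0.1564  1.0031]
275 204 [ 0.2689 -0.1564  1.0031]
282 204 [ 0.2689 -0.1564  1.0031]
278 205 [ 0.2689 -0.1564  1.0031]
298 206 [ 0.2689 -0.1564  1.0031]
302 207 [ 0.2689 -0.1564  1.0031]
339 207 [ 0.2689 -0.1564  1.0031]
```

View pics/c3.png

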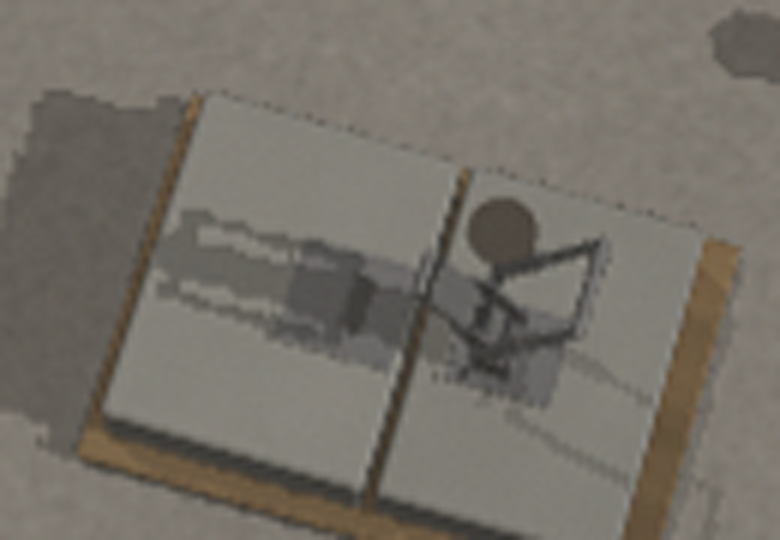

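View pics/c4.png

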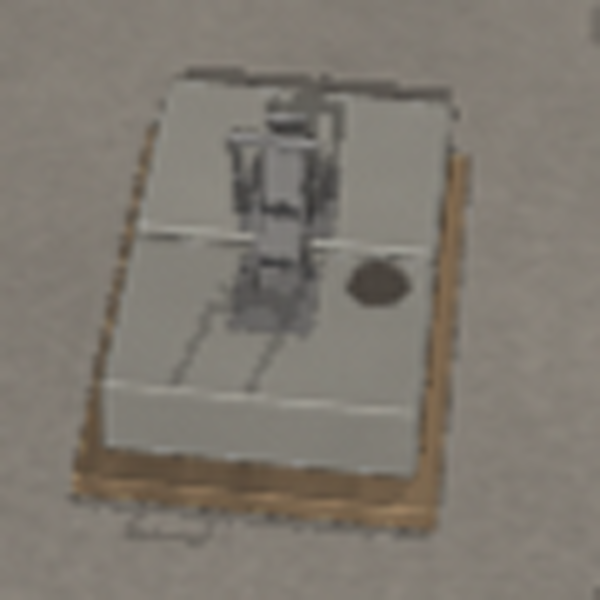

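Top view: the bar stands at full-image pixel (368,168), world about (0.499,-0.239,0.160). The lever tip is at (341,166), about (0.514,-0.186,0.122). The side view confirms the latch is on the mould centreline, with the loop leaning about 28° back and the lever about 30° forward. Next I'll plan the approach.

```bash
cat > plan.py <<'E'
from h import *
from scipy.spatial.transform import Rotation as R
np.set_printoptions(precision=1,suppress=True)
C=np.array([.512,-.187,0]);a=np.radians(73.1);ey=np.array([np.cos(a),np.sin(a),0]);ex=np.array([ey[1],-ey[0],0])
W=lambda x,y,z:C+(ex*x+ey*y+np.array([0,0,z]))/1000
M=np.c_[ex,ey,[0,0,1]]
def toM(p): return M.T@(np.asarray(p)-C)*1000
if __name__=="__main__":
    s=manip.get_state();Q=R.from_quat(s["eef_rot"]).as_matrix()
    print("t",round(s["time"],2),"open",round(s["opening"],3),"F",M.T@s["ft_force"],"tcp in mould",toM(s["tcp_pos"]))
    print("tool axes in mould (cols)\n",(M.T@Q).round(3),"yaw of tool y from mould y deg",np.degrees(np.arctan2(*(M.T@Q)[:2,1])))
    import sys
    if len(sys.argv)>3: print("shift in tool axes",Q.T@(W(*map(float,sys.argv[1:4]))-s["tcp_pos"])*1000)
E
python3 plan.py 1 -90 200
```

```text
t 0.5 open 0.085 F [ 0.2  0.1 -0.4] tcp in mould [-528.9  579.8  231.2]
tool axes in mould (cols)
 [[-1.  0. -0.]
 [ 0.  1. -0.]
 [ 0. -0. -1.]] yaw of tool y from mould y deg 1.5948448729903097
shift in tool axes [-548.4 -654.8   31.3]
```

```bash
python3 -m inch '[[[-22,-26,0],[0,0,0],0],[[-22,-26,0],[0,0,0],0],[[-22,-26,0],[0,0,0],0],[[-22,-26,0],[0,0,0],0],[[-22,-26,0],[0,0,0],0],[[-22,-26,0],[0,0,0],0],[[-22,-26,0],[0,0,0],0],[[-22,-26,0],[0,0,0],0],[[-22,-26,0],[0,0,0],0],[[-22,-26,0],[0,0,0],0],[[-22,-26,0],[0,0,0],0],[[-22,-26,0],[0,0,0],0]]'
python3 -m inch '[[[-22,-26,0],[0,0,0],0],[[-22,-26,0],[0,0,0],0],[[-22,-26,0],[0,0,0],0],[[-22,-26,0],[0,0,0],0],[[-22,-26,0],[0,0,0],0],[[-22,-26,0],[0,0,0],0],[[-22,-26,0],[0,0,0],0],[[-22,-26,0],[0,0,0],0],[[-22,-26,0],[0,0,0],0],[[-22,-26,0],[0,0,0],0],[[-22,-26,0],[0,0,0],0],[[-22,-26,0],[0,0,0],0]]'
python3 plan.py 1 -92 149
```

```text
time: 1.5
tcp_pos: [0.3261, 0.1404, 0.2316]
eef_rot: [0.161, 0.987, 0.0, 0.0]
ft_force: [1.3, 1.1, 0.1]
opening: -0.0001
gripper_force: 0.0
time: 2.5
tcp_pos: [0.4776, -0.2395, 0.2312]
eef_rot: [0.161, 0.987, -0.0, 0.0]
ft_force: [0.2, 1.3, -0.2]
opening: -0.0
gripper_force: 0.0
t 2.5 open -0.0 F [-0.1  1.3 -0.2] tcp in mould [-17.7 -60.2 231.2]
tool axes in mould (cols)
 [[-1.  0.  0.]
 [ 0.  1. -0.]
 [-0. -0. -1.]] yaw of tool y from mould y deg 1.6073694684290014
shift in tool axes [-19.6 -31.3  82.2]
```

```bash
python3 -m inch '[[[-10,-16,0],[0,0,0],0],[[-10,-16,0],[0,0,0],0],[[0,0,28],[0,0,0],0],[[0,0,28],[0,0,0],0],[[0,0,26],[0,0,0],0],[[0,5,0],[0,0,0],0],[[0,8,0],[0,0,0],0],[[0,8,0],[0,0,0],0],[[0,8,0],[0,0,0],0],[[0,8,0],[0,0,0],0],[[0,8,0],[0,0,0],0]]'
python3 -m inch '[[[0,8,0],[0,0,0],0],[[0,6,0],[0,0,0],0],[[0,6,0],[0,0,0],0],[[0,6,0],[0,0,0],0],[[0,6,0],[0,0,0],0],[[0,0,0],[0,0,0],0],[[0,0,0],[0,0,0],0],[[0,0,-20],[0,0,0],0],[[0,0,-40],[0,0,0],0],[[0,0,-40],[0,0,0],0]]'
python3 plan.py 1 30 200
python3 - <<'E'
from plan import *
im,d=read_camera("side");o=im[150:260,275:405];cv2.imwrite("pics/s1.png",cv2.resize(o[...,::-1],(780,660),interpolation=2)[:600])
for c in("side","top"):
    if c=="top": im,d=read_camera(c); cv2.imwrite("pics/t1.png",im[...,::-1])
    for q in("lever_tip","loop_bar","keeper"):
        for m in spotter.mark_of(q,c)[:2]:
            u,v=m["point"][0]*640,m["point"][1]*400;print(c,q,round(m["p"],2),round(u),round(v),toM(at_depth(c,u,v,d[int(v),int(u)])))
E
```

```text
time: 3.42
tcp_pos: [0.501, -0.2308, 0.1504]
eef_rot: [0.16, 0.987, -0.0, 0.001]
ft_force: [1.0, 0.0, 0.7]
opening: 0.0001
gripper_force: 0.0
time: 4.25
tcp_pos: [0.5098, -0.2014, 0.2497]
eef_rot: [0.161, 0.987, 0.0, -0.001]
ft_force: [1.2, -0.2, 0.4]
opening: -0.0001
gripper_force: 0.0
t 4.25 open -0.0 F [1.2 0.1 0.4] tcp in mould [  2.  -14.4 249.7]
tool axes in mould (cols)
 [[-1.  0. -0.]
 [ 0.  1.  0.]
 [ 0.  0. -1.]] yaw of tool y from mould y deg 1.6207401443002967
shift in tool axes [ 2.2 44.4 49.7]
side lever_tip 0.71 336 191 [ -1.2  -5.8 116.8]
side keeper 0.86 314 324 [  -9.4 -376.8   53. ]
side keeper 0.74 340 199 [ 13.3 -21.3 102. ]
top keeper 0.81 427 264 [-133.9 -231.1   40.1]
top keeper 0.76 504 224 [  -4.4 -374.3   46.7]
```

View pics/s1.png

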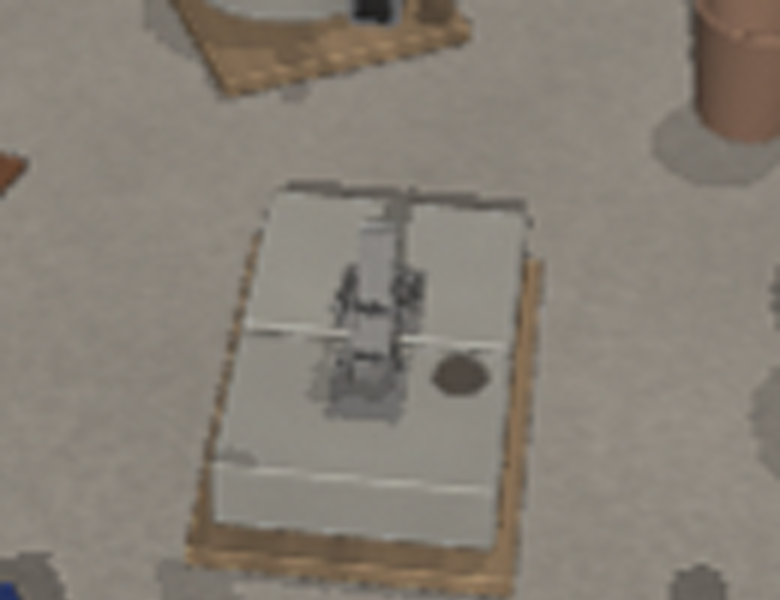

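The loop has flipped and lies on the loose half; its wires show past the lever at crop (345,290) and (405,290). The lever still leans forward. Next I'll come down on its +y side and swing it just past upright, then check the hook.

```bash
python3 -m inch '[[[0,24,0],[0,0,0],0],[[0,24,0],[0,0,0],0],[[0,0,40],[0,0,0],0],[[0,0,40],[0,0,0],0],[[0,0,35],[0,0,0],0],[[0,0,29],[0,0,0],0],[[0,-5,0],[0,0,0],0],[[0,-6,0],[0,0,0],0],[[0,-6,0],[0,0,0],0],[[0,-6,0],[0,0,0],0],[[0,-6,0],[0,0,0],0]]'
python3 plan.py
python3 -m inch '[[[0,-6,0],[0,0,0],0],[[0,-6,0],[0,0,0],0],[[0,-5,0],[0,0,0],0],[[0,-5,0],[0,0,0],0],[[0,-5,0],[0,0,0],0],[[0,-5,0],[0,0,0],0],[[0,0,0],[0,0,0],0]]'
python3 plan.py
python3 - <<'E'
from plan import *
for c in("side","top"):
    im,d=read_camera(c)
    u0,v0=map(int,proj(c,W(0,10,60)));o=im[v0-50:v0+50,u0-65:u0+65]
    cv2.imwrite(f"pics/{c}2.png",cv2.resize(o[...,::-1],(780,600),interpolation=2)); print(c,u0-65,v0-50)
    for q in("lever_tip","loop_bar","keeper"):
        for m in spotter.mark_of(q,c)[:2]:
            u,v=m["point"][0]*640,m["point"][1]*400;print(c,q,round(m["p"],2),round(u),round(v),toM(at_depth(c,u,v,d[int(v),int(u)])))
E
```

```text
time: 5.57
tcp_pos: [0.517, -0.1844, 0.1071]
eef_rot: [0.161, 0.987, -0.0, 0.001]
ft_force: [1.2, 1.1, 0.5]
opening: 0.0
gripper_force: 0.5
t 5.57 open 0.0 F [0.9 1.4 0.5] tcp in mould [  4.1   4.  107.1]
tool axes in mould (cols)
 [[-1.  0.  0.]
 [ 0.  1. -0.]
 [-0. -0. -1.]] yaw of tool y from mould y deg 1.613366857598635
time: 6.15
tcp_pos: [0.506, -0.2144, 0.1052]
eef_rot: [0.161, 0.987, -0.0, -0.0]
ft_force: [-0.2, 0.8, -0.7]
opening: -0.0002
gripper_force: 0.1
t 6.15 open -0.0 F [-0.4  0.7 -0.7] tcp in mould [  2.3 -27.9 105.2]
tool axes in mould (cols)
 [[-1.  0. -0.]
 [ 0.  1. -0.]
 [ 0. -0. -1.]] yaw of tool y from mould y deg 1.6250622611083445
side 271 152
side lever_tip 0.52 335 202 [ -0.7 -43.8 110.5]
side lever_tip 0.16 336 217 [  5.1 -46.1  55.7]
side keeper 0.79 274 263 [-134.3 -215.3   44.3]
side keeper 0.79 317 327 [  -3.9 -377.8   42.6]
top 270 123
top keeper 0.95 503 224 [  -5.5 -372.7   46. ]
top keeper 0.7 425 260 [-128.  -222.3   53.5]
```

View pics/side2.png

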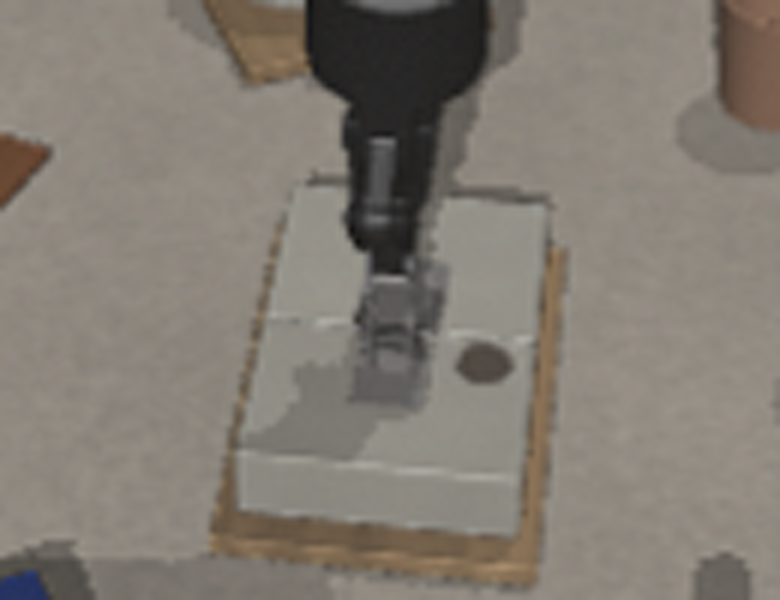

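View pics/top2.png

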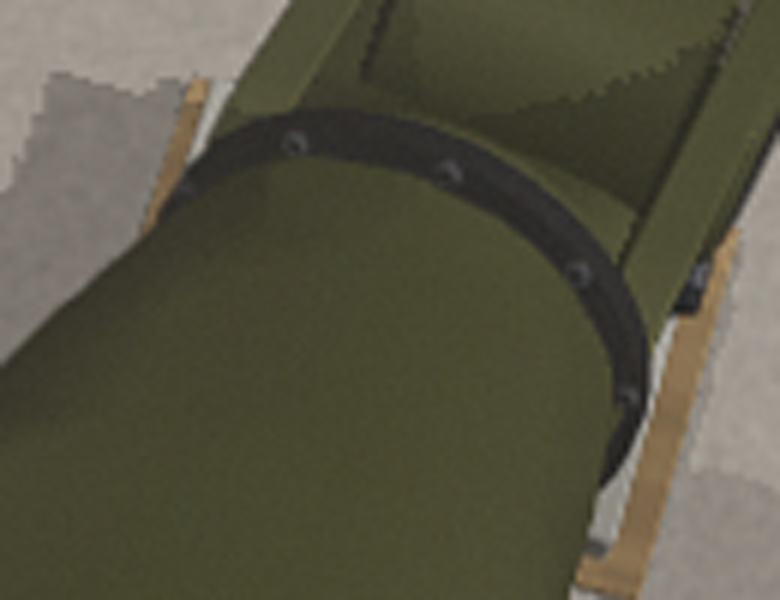

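The finger holds the lever about 25° behind upright, tip near side crop (390,285). The arm hides the keeper in both views, so I'll use the force as the sign that the loop has hooked.

```bash
python3 -m inch '[[[0,-5,1],[0,0,0],0],[[0,-5,1],[0,0,0],0],[[0,-5,2],[0,0,0],0],[[0,-4,2],[0,0,0],0],[[0,0,0],[0,0,0],0]]'
python3 plan.py
python3 -m inch '[[[0,-3,2],[0,0,0],0],[[0,-3,2],[0,0,0],0],[[0,-2,2],[0,0,0],0],[[0,-2,2],[0,0,0],0],[[0,0,0],[0,0,0],0]]'
python3 plan.py
```

```text
time: 6.97
tcp_pos: [0.5, -0.2324, 0.0988]
eef_rot: [0.161, 0.987, 0.0, -0.0]
ft_force: [1.1, 2.0, 0.3]
opening: 0.0003
gripper_force: 0.8
t 6.97 open 0.0 F [0.5 2.2 0.3] tcp in mould [  1.7 -47.   98.8]
tool axes in mould (cols)
 [[-1.  0. -0.]
 [ 0.  1.  0.]
 [ 0.  0. -1.]] yaw of tool y from mould y deg 1.6374693768811788
time: 7.38
tcp_pos: [0.4969, -0.2416, 0.0908]
eef_rot: [0.161, 0.987, -0.0, -0.0]
ft_force: [-0.1, 0.1, 0.1]
opening: 0.0002
gripper_force: 0.0
t 7.38 open 0.0 F [-0.1  0.1  0.1] tcp in mould [  1.4 -56.6  90.8]
tool axes in mould (cols)
 [[-1.  0. -0.]
 [ 0.  1. -0.]
 [ 0. -0. -1.]] yaw of tool y from mould y deg 1.6122727283206475
```

```bash
python3 -m inch '[[[0,0,-35],[0,0,0],0],[[0,0,-40],[0,0,0],0],[[0,0,-40],[0,0,0],0],[[35,0,0],[0,0,0],0],[[40,0,0],[0,0,0],0],[[40,0,0],[0,0,0],0],[[40,0,0],[0,0,0],0],[[30,0,0],[0,0,0],0]]'
python3 - <<'E'
from plan import *
for c in("side","top"):
    im,d=read_camera(c)
    u0,v0=map(int,proj(c,W(0,-5,60)));o=im[v0-40:v0+40,u0-50:u0+50]
    cv2.imwrite(f"pics/{c}3.png",cv2.resize(o[...,::-1],(750,600),interpolation=2)); print(c,u0-50,v0-40);np.save(f"{c}3.npy",d)
    for q in("lever_tip","loop_bar","keeper"):
        for m in spotter.mark_of(q,c)[:3]:
            u,v=m["point"][0]*640,m["point"][1]*400;print(c,q,round(m["p"],2),round(u),round(v),toM(at_depth(c,u,v,d[int(v),int(u)])))
    for x in(-13,-8,0,8,13): print(c,x,[round(toM(at_depth(c,*(q:=proj(c,W(x,y,66))),d[int(q[1]),int(q[0])]))[2]) for y in range(-95,60,5)])
E
```

```text
time: 8.05
tcp_pos: [0.3193, -0.1815, 0.2059]
eef_rot: [0.161, 0.987, -0.0, -0.0]
ft_force: [-0.1, -0.2, 0.5]
opening: -0.0002
gripper_force: 0.0
side 285 165
side lever_tip 0.4 334 217 [ -1.2 -41.1  53.1]
side loop_bar 0.51 339 198 [ 5.9 37.8 52. ]
side keeper 0.97 340 200 [10.6 18.7 62.7]
side keeper 0.94 316 326 [  -4.  -379.4   52. ]
side keeper 0.93 275 266 [-127.5 -228.1   51.8]
side -13 [53, 52, 54, 53, 53, 52, 51, 52, 55, 55, 75, 79, 857, 73, 73, 73, 50, 71, 52, 53, 55, 53, 54, 54, 55, 56, 54, 53, 57, 54, 49]
side -8 [56, 51, 52, 53, 52, 51, 54, 56, 54, 55, 74, 76, 73, 86, 72, 53, 71, 69, 54, 53, 56, 62, 63, 51, 53, 56, 52, 53, 52, 52, 53]
side 0 [53, 55, 52, 53, 54, 53, 52, 57, 53, 100, 104, 91, 87, 80, 79, 53, 857, 53, 53, 54, 52, 57, 60, 61, 54, 53, 51, 54, 52, 53, 54]
side 8 [52, 55, 50, 53, 53, 52, 54, 56, 55, 99, 101, 92, 83, 78, 73, 73, 53, 53, 53, 54, 54, 57, 60, 64, 53, 55, 54, 54, 51, 52, 52]
side 13 [53, 51, 51, 50, 53, 54, 51, 53, 55, 53, 75, 80, 83, 81, 77, 75, 74, 54, 52, 54, 56, 58, 61, 66, 54, 55, 56, 51, 51, 53, 52]
top 292 135
top lever_tip 0.85 375 178 [  3
[... 151 characters left out ...]
]
top keeper 0.55 330 171 [ 1.1 23.6 63.5]
top -13 [7, 12, 50, 51, 51, 53, 51, 53, 50, 77, 74, 74, 72, 73, 70, 71, 66, 65, 68, 65, 65, 64, 61, 52, 59, 53, 52, 52, 55, 50, 51]
top -8 [14, 47, 52, 52, 54, 51, 54, 50, 52, 54, 70, 55, 71, 71, 71, 58, 52, 52, 51, 48, 52, 56, 54, 61, 54, 54, 54, 51, 51, 51, 52]
top 0 [12, 48, 54, 52, 51, 50, 90, 87, 82, 81, 79, 71, 74, 71, 65, 54, 54, 52, 53, 53, 51, 53, 54, 58, 55, 53, 54, 57, 52, 46, 52]
top 8 [12, 51, 50, 97, 95, 95, 92, 86, 81, 78, 80, 74, 73, 72, 69, 55, 53, 50, 52, 49, 52, 52, 53, 60, 59, 51, 54, 55, 52, 50, 51]
top 13 [10, 11, 99, 96, 95, 91, 90, 88, 86, 83, 80, 77, 74, 69, 64, 52, 53, 54, 53, 53, 51, 50, 53, 55, 59, 54, 52, 53, 50, 50, 50]
```

View pics/side3.png

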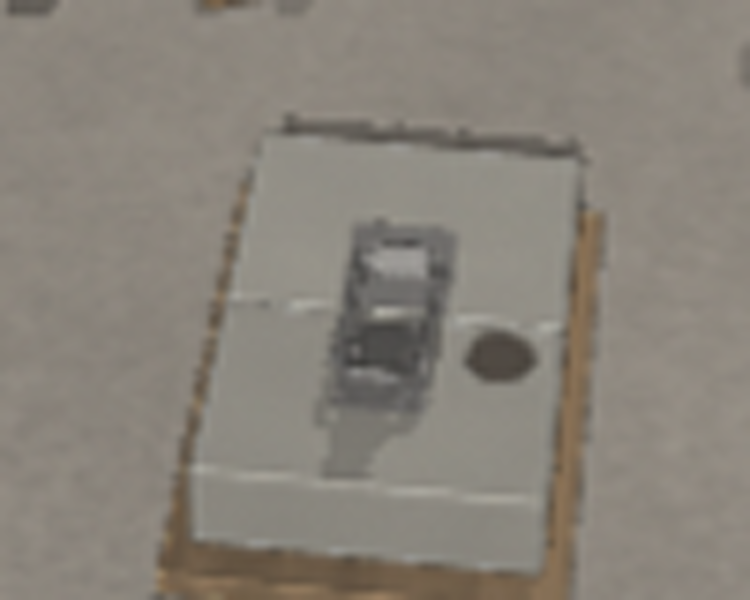

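View pics/top3.png

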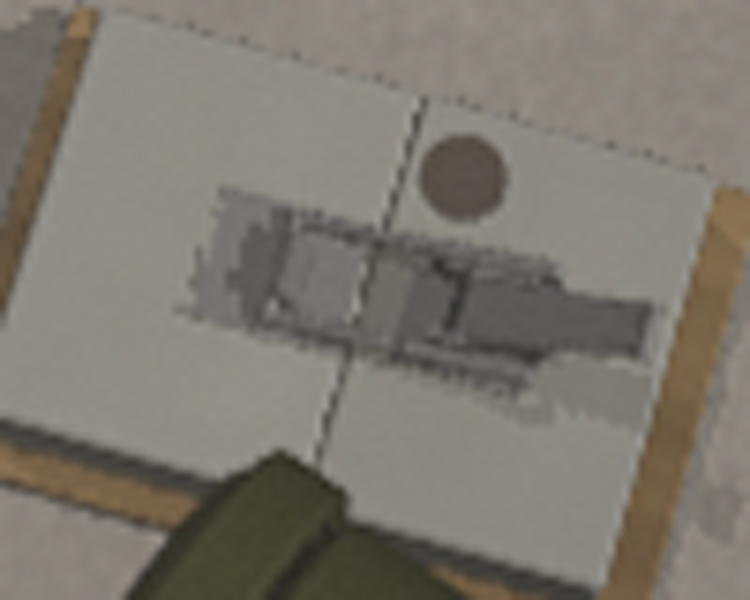

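The bar sits behind the keeper, at top crop (265,270), and the gap has narrowed. The lever is about 29° above level, tip near y -80, z 98 mm, just before the snap. I'll go back and press it down.

```bash
python3 -m inch '[[[-35,-6,0],[0,0,0],0],[[-40,-6,0],[0,0,0],0],[[-40,0,0],[0,0,0],0],[[-40,0,0],[0,0,0],0],[[-30,0,0],[0,0,0],0],[[0,0,40],[0,0,0],0],[[0,0,40],[0,0,0],0],[[0,0,20],[0,0,0],0],[[0,0,4],[0,0,0],0],[[0,0,4],[0,0,0],0],[[0,0,4],[0,0,0],0],[[0,0,0],[0,0,0],0]]'
python3 plan.py
python3 -m inch '[[[0,0,4],[0,0,0],0],[[0,0,4],[0,0,0],0],[[0,0,4],[0,0,0],0],[[0,0,4],[0,0,0],0],[[0,0,4],[0,0,0],0],[[0,0,2],[0,0,0],0],[[0,0,0],[0,0,0],0]]'
python3 plan.py
```

```text
time: 9.45
tcp_pos: [0.4939, -0.2528, 0.0951]
eef_rot: [0.161, 0.987, -0.0, 0.001]
ft_force: [-0.7, 0.7, 0.8]
opening: 0.0008
gripper_force: 0.0
t 9.45 open 0.001 F [-0.8  0.5  0.8] tcp in mould [  1.9 -68.2  95.1]
tool axes in mould (cols)
 [[-1.  0.  0.]
 [ 0.  1. -0.]
 [-0. -0. -1.]] yaw of tool y from mould y deg 1.587957904781465
time: 10.03
tcp_pos: [0.4932, -0.2524, 0.0717]
eef_rot: [0.161, 0.987, 0.0, -0.0]
ft_force: [-0.7, 0.7, -0.0]
opening: -0.0
gripper_force: 0.0
t 10.03 open -0.0 F [-0.9  0.4 -0. ] tcp in mould [  1.  -68.1  71.7]
tool axes in mould (cols)
 [[-1.  0. -0.]
 [ 0.  1.  0.]
 [ 0.  0. -1.]] yaw of tool y from mould y deg 1.5943524336842398
```

Next I'll press a touch more to seat it, then withdraw and check.

```bash
python3 -m inch '[[[0,0,1],[0,0,0],0],[[0,0,1],[0,0,0],0],[[0,0,0],[0,0,0],0]]'
python3 -m inch '[[[0,0,-35],[0,0,0],0],[[0,0,-40],[0,0,0],0],[[0,0,-40],[0,0,0],0],[[35,0,0],[0,0,0],0],[[40,0,0],[0,0,0],0],[[40,0,0],[0,0,0],0],[[40,0,0],[0,0,0],0],[[40,0,0],[0,0,0],0],[[0,0,0],[0,0,0],0]]'
python3 - <<'E'
from plan import *
o=[]
for c in("side","top"):
    im,d=read_camera(c)
    u0,v0=map(int,proj(c,W(0,-15,60)));o.append(cv2.resize(im[v0-45:v0+45,u0-60:u0+60][...,::-1],(400,300),interpolation=2))
    for q in("lever_tip","loop_bar","keeper"):
        for m in spotter.mark_of(q,c)[:3]:
            u,v=m["point"][0]*640,m["point"][1]*400;print(c,q,round(m["p"],2),toM(at_depth(c,u,v,d[int(v),int(u)])))
    for x in(-5,0,5): print(c,x,[round(toM(at_depth(c,*(q:=proj(c,W(x,y,70))),d[int(q[1]),int(q[0])]))[2]) for y in range(-95,50,5)])
cv2.imwrite("pics/fin.png",cv2.resize(np.hstack(o),(800,300)))
E
```

```text
time: 10.28
tcp_pos: [0.4935, -0.2526, 0.0705]
eef_rot: [0.161, 0.987, -0.0, 0.0]
ft_force: [-0.8, -0.3, 1.5]
opening: -0.0002
gripper_force: 0.5
time: 11.03
tcp_pos: [0.3038, -0.1884, 0.1848]
eef_rot: [0.161, 0.987, 0.0, -0.001]
ft_force: [0.2, 0.1, 0.7]
opening: -0.0002
gripper_force: 0.0
side lever_tip 0.7 [ -5.5 -82.5  57.1]
side loop_bar 0.57 [ 9.7 44.8 53.2]
side keeper 0.75 [-124.  -232.4   54.1]
side keeper 0.69 [ -10.3 -375.7   42.2]
side keeper 0.61 [11.6 35.8 55.2]
side -5 [57, 50, 71, 54, 52, 52, 55, 69, 71, 72, 71, 67, 72, 72, 70, 73, 50, 57, 55, 53, 52, 58, 53, 63, 53, 51, 51, 52, 52]
side 0 [53, 69, 70, 71, 69, 69, 72, 69, 70, 70, 72, 71, 70, 72, 70, 49, 52, 51, 53, 53, 56, 61, 63, 52, 53, 55, 51, 54, 52]
side 5 [50, 69, 70, 71, 71, 69, 71, 71, 69, 73, 72, 72, 68, 70, 72, 51, 51, 52, 57, 55, 60, 62, 64, 55, 54, 50, 52, 53, 50]
top lever_tip 0.75 [ -2.4 -81.2  70.6]
top loop_bar 0.4 [ 2.6 34.4 52.1]
top loop_bar 0.2 [  5.5 -85.1  64.4]
top keeper 0.88 [-126.6 -226.2   50.2]
top keeper 0.77 [  -5.4 -375.5   43.3]
top keeper 0.65 [11.3 31.4 53.6]
top -5 [13, 71, 69, 73, 67, 71, 68, 69, 69, 70, 73, 68, 68, 70, 52, 51, 53, 53, 51, 53, 53, 52, 52, 61, 61, 53, 56, 52, 51]
top 0 [11, 70, 69, 72, 70, 70, 70, 68, 68, 68, 68, 72, 68, 72, 70, 54, 51, 54, 52, 50, 51, 52, 57, 57, 51, 54, 54, 54, 51]
top 5 [10, 69, 66, 68, 71, 73, 70, 71, 70, 73, 69, 72, 70, 68, 53, 57, 53, 53, 52, 51, 52, 53, 53, 61, 63, 54, 52, 54, 53]
```

View pics/fin.png

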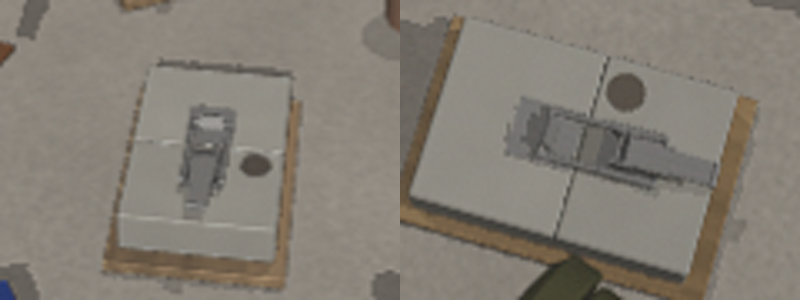

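The lever lies level at z about 70 mm out to y -90. The bar is behind the keeper at (535,130) in the right half, the seam is a thin tight line, and the arm is clear.

```bash
python3 -c "
from station import job_done
print(job_done())"
```

```text
the job is handed in; nothing more can be done
None
```

The rectangular mould is latched and handed in: the loop is hooked behind the keeper, the lever is snapped flat, the halves are drawn tight, and the arm is clear, at about 11 s on the robot's clock.

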